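# Tug-check the lids of the hardware case

### The job

Make sure both orange lids of the blue hardware case are properly caught, the left one first and then the right one: give the lid a firm tug upwards by its black pull, kept up for a moment, and if it gives, press it down until it snaps shut and tug again, so that each lid has held against a tug before you leave it. Do not wrench the lids, leave both fully down and caught, and do not disturb the enamel mug, the round green tin and the tape measure beside the case.

Things in the scene. Friction and masses are not known exactly. Their poses are not given: they have to be found in the camera images.
- hardware_case: blue case, 150 x 252 mm (262 over the lids), 67 mm high to the lids, screwed to the bench. Origin: centre of its underside; x from the front (robot side) to the hinge side, y left, z up. Two orange lids side by side, 128 mm wide, hinged along the far edge (x = +74 mm), tops at 72 mm. Pulls at x = -36 mm, y = +63.5 (left) and -63.5 mm (right).
- left_lid (a joint): hinge angle of the left lid, 0 = fully down, grows as the front rises. Caught, it rests at 0 and has a little play: tugged, it stops dead at 0.01 to 0.02. Not caught, it looks nearly shut, its tongue resting on the catch at about 0.06; tugged, it just opens and falls back if let go. Starts either way. Pressing on the pull, about 10 N (allow 20) snaps it past the catch to 0.
- right_lid (a joint): hinge angle of the right lid, 0 = fully down, grows as the front rises. Caught, it rests at 0 and has a little play: tugged, it stops dead at 0.01 to 0.02. Not caught, it looks nearly shut, its tongue resting on the catch at about 0.06; tugged, it just opens and falls back if let go. Starts either way. Pressing on the pull, about 10 N (allow 20) snaps it past the catch to 0.
- left_pull (a point): centre of the left lid's pull: round black bar, 9 mm thick, 62 mm long, along the case's y, on two thin posts 50 mm apart, 110 mm in front of the hinge line and 35 mm above it. Centre 102 mm above the bench with the lid down, 30 mm above the lid's top, 25 mm clear under it. Pinch from above across its 9 mm and pull up (its arc leans to the hinge); press on its top.
- right_pull (a point): centre of the right lid's pull: round black bar, 9 mm thick, 62 mm long, along the case's y, on two thin posts 50 mm apart, 110 mm in front of the hinge line and 35 mm above it. Centre 102 mm above the bench with the lid down, 30 mm above the lid's top, 25 mm clear under it. Pinch from above across its 9 mm and pull up (its arc leans to the hinge); press on its top.
- left_catch: sprung steel catch nose in the case's front wall under the left lid, hidden behind the black tongue (44 mm wide) on the lid's front edge; springs by itself, nothing to handle. Origin in the case's underside plane. A tug counts when the caught lid pulls up on it with over 3 N for 0.15 s: about 6 N at the pull (10 N is ample, over 60 N on the catch is wrenching).
- right_catch: sprung steel catch nose in the case's front wall under the right lid, hidden behind the black tongue (44 mm wide) on the lid's front edge; springs by itself, nothing to handle. Origin in the case's underside plane. A tug counts when the caught lid pulls up on it with over 3 N for 0.15 s: about 6 N at the pull (10 N is ample, over 60 N on the catch is wrenching).
- rivet_tin: loose round green tin, lid on, 78 mm diameter, 44 mm high, standing to the left of the case; origin at the centre of its underside. Bystander.
- tape_measure: loose black tape measure with a yellow disc, 64 x 66 x 34 mm, to the left of the case near its front; origin at the centre of its underside. Bystander.
- enamel_mug: loose grey-white enamel mug, 84 mm diameter with handle 108 mm across, 81 mm high, standing to the right of the case; origin at the centre of its underside. Bystander.

How it is judged (in metres and radians):
On the way, in this order (a step that is already met when the one before it is completed fails the run):
1. the left lid, caught, is tugged up by its pull and holds (more than 3 N on its catch for 0.15 s) (contact force between left_catch and left_lid above 3 N and value of joint left_lid between 0.006 and 0.03 rad and distance between the grasp point and left_pull below 0.08 m), for 0.15 s.
2. the right lid, caught, is tugged up by its pull and holds (more than 3 N on its catch for 0.15 s) (contact force between right_catch and right_lid above 3 N and value of joint right_lid between 0.006 and 0.03 rad and distance between the grasp point and right_pull below 0.08 m), for 0.15 s.
At the end, for the whole second after the job is handed in: Both lids are down and caught (hinge angle under 0.022) and still; the enamel mug, rivet tin and tape measure are upright and within 25 mm of where they stood (value of joint each of left_lid, right_lid below 0.022 rad and velocity of joint each of left_lid, right_lid below 0.05 rad/s and angle between each of enamel_mug, rivet_tin, tape_measure's own z axis and vertical below 0.2 rad and distance of each of enamel_mug, rivet_tin, tape_measure from where it was at the start of the episode below 0.025 m); the robot touches nothing.
It fails at once if the enamel mug is shifted by more than 25 mm or tipped over (distance of enamel_mug from where it was at the start of the episode above 0.025 m or angle between enamel_mug's own z axis and vertical above 0.35 rad).
It fails at once if the rivet tin is shifted by more than 25 mm or tipped over (distance of rivet_tin from where it was at the start of the episode above 0.025 m or angle between rivet_tin's own z axis and vertical above 0.35 rad).
It fails at once if the tape measure is shifted by more than 25 mm or tipped over (distance of tape_measure from where it was at the start of the episode above 0.025 m or angle between tape_measure's own z axis and vertical above 0.35 rad).
It fails at once if a lid is wrenched: more than 60 N on a catch (contact force between left_catch and left_lid above 60 N or contact force between right_catch and right_lid above 60 N).
It also fails if it takes over 69 s, if anything falls off the work surface, if the arm or the gripper's body presses on something with over 40 N, if the wrist force passes 120 N, or if a joint passes its speed limit or range.

### The arm

A 6-joint arm with a two-finger parallel gripper is mounted at the origin on a cart in front of the work surface, level with it; the furniture and walls round the work are solid. World frame = base frame: x ahead of the robot, y to its left, z up, the work surface at z = 0. Lengths are in mm, angles in degrees, forces in N, time in s.
With the tool pointing down it reaches from about 350 to 850 mm from the base axis. Payload 8.1 kg.
Tool frame: the origin (TCP) lies at the very end of the fingers, on their centre line; the grasp point (between the pads) lies 19 mm behind it (r.grasp_offset is the distance from the TCP to the grasp point, in mm); z points along the fingers, y is the line along which they close (so a half turn about z gives the same grasp; the last joint's range is limited). The gripper opens to 85 mm and grips with 20 to 120 N. Pads are 22 mm wide; open, the fingers measure 114 mm over their backs; the gripper's body (76 mm by 85 mm) begins 54 mm behind the grasp point. The pads swing forward as they close: fully open they stand 13 mm farther back than shut.
Start: joints at [-68.95, 7.471, 85.268, -0, 87.261, -4.893], TCP at [262.511, -539.531, 231.292] pointing down, gripper open.
Joint ranges: [-169.43, 169.43], [-51.17, 129.36], [1.28, 143.12], [-76.62, 256.62], [0, 156.53], [-152.29, 152.29]. Speed limits (degrees/s): [136.94, 136.94, 159.86, 180, 180, 180].

### API

Orientations are given as [roll, pitch, yaw] about the fixed x, y, z axes, in that order (R = Rz(yaw) Ry(pitch) Rx(roll)).
In Python, from bench import r gives the robot as it stands.
- The arm moves only by the tool carry_out, never from a script. Its argument "commands" is a list of rows, each an object with "jaw": the finger opening in m, from 0 to 0.0854; "translation": the shift along the tool's x, y, z in m, a list of three; "spin": the turn about the tool's z in rad. A call has exactly 8 rows; each row shifts and turns the commanded pose from where the row before left it, along the tool's axes as they then stand; what a row does not reach is not made up. A row lasts 1/12 s, in which the tool goes at most 41.7 mm and 7.16 degrees, less where a joint would pass 70% of its speed; a pose out of reach is approached as far as the arm can. A call is refused whole if a number of a shift passes 0.0417 or a number of a turn 0.125, either way. A call with a gripper value outside its range is refused whole. The fingers move at their own pace and stop on an object; "squeeze" is the grip in N (left out, the last holds). Time passes only in rows, so rows that do not move let the fingers close, or fill a call up. It gives the time, the measured TCP pose, the force, the opening and the grip force at its end, in the units of the state.
- r.sense(): the state, without advancing time (a new reading comes with each control period).
- r.snapshot(name): name is "scene" or "top"; returns a dict with "pixels" (420x560x3 uint8, blue, green, red), "K" (3x3 intrinsics, pixels), "dist_coeffs" ([k1, k2, p1, p2, k3] as OpenCV has them; the pictures are not rectified), "extrinsics" (4x4, takes a point from camera to world coordinates). Camera axes: x right, y down, z forward; pixel columns grow to the right and rows downward; lengths in mm; the calibration is good to about 2 mm. A picture is of the moment at which its call begins. There is no depth.
- r.hand_in(): hands the job in; it is judged then, once.
Trained networks look in a picture, given as the dict that the camera call returned (one of the last four; its "shot" number tells which), for a name from the list of things; names that differ only in an ending like _2 or _b are one class to them, and where a whole thing is asked for, a point or a joint stands for the part that bears it (a point fixed in the world has none). Each returns a list of dicts, best first, with "score" (0 to 1); they miss things now and then, are a little off and sometimes report something else, mostly with a low value. They report only what shows in the picture. A call takes as long as a camera call.
- r.spot_in(picture, target): "xy" ([column, row] in pixels, amid what is visible of it).
- r.regions_of(picture, target): "pixels" (420x560 bool, what is visible of it) and "xy" ([column, row] in pixels, amid what is visible of it).
- r.landmark_of(picture, target): "xy" ([column, row] in pixels: a listed point, or the origin of a listed thing).
The state is a dict: "time": time; "joint_pos": joint angles; "qd": joint speeds; "joint_efforts": joint torques, N m; "tool_pos": TCP position; "tcp_rot": TCP orientation; "ft_force": force on the tool from outside, world axes, zero at the start; "wrist_torque": the same for the moment, N m; "finger_gap": finger opening in mm; "grip_force": force on a finger pad.
Only numpy, scipy, OpenCV 4.12 (cv2) and the standard library are available. Lean on these libraries where they do the work, as an engineer would, in place of code of your own. Each camera call takes 0.05 s, during which the arm holds its last target. There are 200 camera calls.

## Working session

There is one attempt and no reset: what is moved stays moved. The work goes in short steps, Python scripts to look and compute and a tool call to move; the robot and the scene stay as the last step left them, time stands still between calls to the robot, and variables do not carry over. Pictures are saved under pics/ and viewed, at most 10 in all, crops included, and the job is handed in when it is done.

Besides the shell and the picture viewer there is one more tool, called after "Emit:" as name(argument=value, ...), one argument or row to a line, values as JSON. carry_out: Moves the arm, as the interface text tells. Its arguments: {"type":"object","properties":{"commands":{"type":"array","items":{"type":"object","properties":{"jaw":{"type":"number"},"translation":{"type":"array","items":{"type":"number"}},"spin":{"type":"number"}}}},"squeeze":{"type":"number"}},"required":["commands"]}

```bash
mkdir -p pics; cat > h.py <<'E'
import numpy as np, cv2
from bench import r
def ray(p,xy):
    u=cv2.undistortPoints(np.array([[xy]],float),np.array(p["K"]),np.array(p["dist_coeffs"])).ravel()
    T=np.array(p["extrinsics"]);d=T[:3,:3]@np.array([u[0],u[1],1]);return T[:3,3],d
def atz(p,xy,z):
    o,d=ray(p,xy);return o+d*(z-o[2])/d[2]
E
python3 - <<'E'
from h import *
print(r.sense())
ims={}
for c in ["top","scene"]:
    p=r.snapshot(c);cv2.imwrite(f"pics/{c}0.png",p["pixels"])
    print(c,np.array(p["extrinsics"])[:3,3].round())
    for n,z in [("left_pull",102),("right_pull",102),("hardware_case",0),("left_catch",0),("right_catch",0),("rivet_tin",0),("tape_measure",0),("enamel_mug",0)]:
        for d in r.landmark_of(p,n)[:1]: print(n,round(d["score"],2),np.round(d["xy"],1),atz(p,d["xy"],z).round(1))
E
```

```text
{'time': 0.0, 'joint_pos': array([-6.89503777e+01,  7.51454672e+00,  8.53306137e+01, -4.85679224e-04,
        8.72621954e+01, -4.89301267e+00]), 'qd': array([ 0.04555506,  0.04036009, -0.02987217,  0.08577559, -0.01947658,
       -0.09280544]), 'joint_efforts': array([-1.59500109e-03, -5.69401324e+01, -5.00549841e+01, -8.04320061e-04,
        1.50628248e-02, -8.25022721e-05]), 'tool_pos': array([ 262.29745692, -539.00361627,  230.23750617]), 'tcp_rot': array([-1.79892994e+02, -8.67363614e-03,  2.59426505e+01]), 'ft_force': array([-0.1890839 , -0.27199845,  0.0340137 ]), 'wrist_torque': array([-0.04497556, -0.00588467,  0.00334894]), 'grip_force': 0.0, 'finger_gap': 85.63648844898783}
top [468.  72. 922.]
left_pull 0.75 [250.6 222.1] [593.1 188.3 102. ]
right_pull 0.64 [317.7 200.1] [685.4  94.7 102. ]
hardware_case 0.84 [281.6 204.1] [671.4 161.8   0. ]
rivet_tin 0.87 [187.1 206. ] [580.8 338.    0. ]
tape_measure 0.91 [196.4 248.3] [510.6 278.2   0. ]
enamel_mug 0.96 [365.2 183.8] [789.3  21.7  -0. ]
scene [ 172. -456.  447.]
left_pull 0.73 [254.3 216.9] [588.8 184.2 102. ]
right_pull 0.7 [311.  220.3] [670.   95.7 102. ]
hardware_case 0.75 [202.1 253.5] [505.3 281.2   0. ]
rivet_tin 0.75 [219.8 234.9] [583.8 337.8   0. ]
tape_measure 0.7 [202.4 254.8] [503.1 275.4   0. ]
enamel_mug 0.74 [370.7 260.4] [779.7  20.2   0. ]
```

View pics/top0.png

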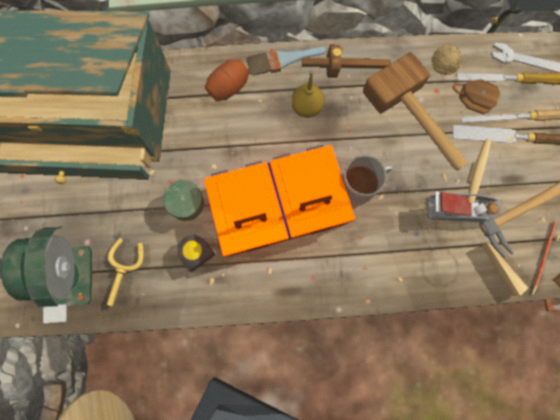

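View pics/scene0.png

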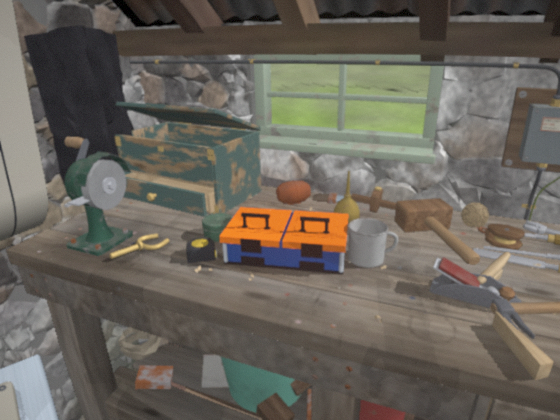

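```bash
python3 - <<'E'
import cv2
i=cv2.imread("pics/top0.png")[140:260,200:360]
cv2.imwrite("pics/c0.png",cv2.resize(i,None,fx=5,fy=5,interpolation=cv2.INTER_CUBIC))
E
```

```text
(no output)
```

View pics/c0.png

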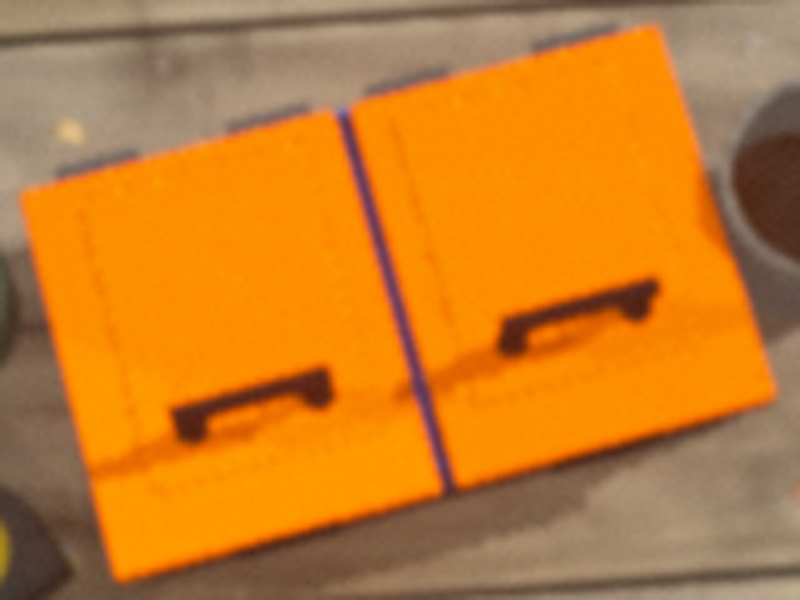

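```bash
python3 - <<'E'
from h import *
p=r.snapshot("top")
f=lambda c:((c[0]+.5)/5-.5+200,(c[1]+.5)/5-.5+140)
for n,c,z in [("La",(172,415),102),("Lb",(330,377),102),("Ra",(500,326),102),("Rb",(658,288),102),("BL",(22,193),72),("FL",(120,580),72),("FR",(775,400),72),("BR",(657,27),72),("mugrimleft",(725,170),81)]:
    print(n,atz(p,f(c),z).round(1))
B=[atz(p,f(c),72)[:2] for c in [(22,193),(120,580),(775,400),(657,27)]]
c=sum(B)/4; y=(B[0]+B[1]-B[2]-B[3]);yaw=np.degrees(np.arctan2(y[1],y[0]))-90;print(c,yaw)
a=np.radians(yaw);R=np.array([[np.cos(a),-np.sin(a)],[np.sin(a),np.cos(a)]])
for s in (1,-1): print(c+R@[-36,s*63.5])
s=r.snapshot("scene")
for n in("left_pull","right_pull"):
  for q in (p,s):
    for d in r.regions_of(q,n)[:1]: print(n,d["score"],d["xy"],d["pixels"].sum())
E
```

```text
La [578.8 215.4 102. ]
Lb [617.2 169.4 102. ]
Ra [662.4 121.2 102. ]
Rb [701.6  74.3 102. ]
BL [635.8 314.2  72. ]
FL [517.8 209.3  72. ]
FR [689.6  15.4  72. ]
BR [807.8 119.3  72. ]
mugrimleft [762.2  70.6  81. ]
[662.7509178 164.5479937] 41.50044549463851
[593.71195448 188.25182344]
[677.86544017  93.13510122]
left_pull 0.76 [245.9, 213.0] 5184
left_pull 0.86 [257.0, 228.5] 2276
right_pull 0.67 [313.3, 189.9] 5192
right_pull 0.69 [317.3, 231.1] 2405
```

Emit:
carry_out(
  commands=[
    {"jaw":0.05,"translation":[0,0,0],"spin":-0.123},
    {"jaw":0.05,"translation":[0,0,0],"spin":-0.123},
    {"jaw":0.05,"translation":[0,0,0],"spin":-0.123},
    {"jaw":0.05,"translation":[0,0,0],"spin":-0.123},
    {"jaw":0.05,"translation":[0,0,0],"spin":-0.123},
    {"jaw":0.05,"translation":[0,0,0],"spin":-0.123},
    {"jaw":0.05,"translation":[0,0,0],"spin":-0.123},
    {"jaw":0.05,"translation":[0,0,0],"spin":-0.123},
  ],
  squeeze=40,
)

```text
time: 1.87
tool_pos: [262.5, -539.5, 231.3]
tcp_rot: [-180.0, -0.0, 82.7]
ft_force: [0.5, 0.0, 0.5]
finger_gap: 49.9
grip_force: 0.0
```

```bash
python3 - <<'E'
from h import *
s=r.snapshot("scene")
T=np.linalg.inv(np.array(s["extrinsics"]))
for q in [(598,192.4,102),(682,97.8,102),(579,215.4,102),(617.2,169.4,102)]:
    print(cv2.projectPoints(np.array([q],float),cv2.Rodrigues(T[:3,:3])[0],T[:3,3],np.array(s["K"]),np.array(s["dist_coeffs"]))[0].ravel())
i=s["pixels"][190:280,210:360]; cv2.imwrite("pics/s1.png",cv2.resize(i,None,fx=5,fy=5,interpolation=cv2.INTER_CUBIC))
E
```

```text
[255.73542406 214.54470116]
[314.65407733 218.42902632]
[242.45272128 213.46055029]
[269.30257611 215.62069317]
```

View pics/s1.png

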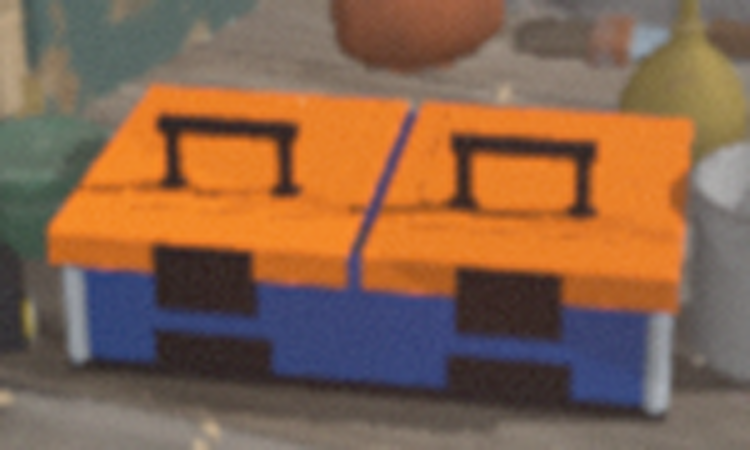

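Emit:
carry_out(
  commands=[
    {"jaw":0.05,"translation":[0,0,0],"spin":-0.122},
    {"jaw":0.05,"translation":[0,0,0],"spin":-0.122},
    {"jaw":0.05,"translation":[0,0,0],"spin":-0.122},
    {"jaw":0.05,"translation":[0,0,0],"spin":-0.122},
    {"jaw":0.05,"translation":[0,0,0],"spin":-0.122},
    {"jaw":0.05,"translation":[0,0,0],"spin":-0.122},
    {"jaw":0.05,"translation":[0,0,0],"spin":-0.122},
    {"jaw":0.05,"translation":[0,0,0],"spin":0},
  ],
)

```text
time: 2.58
tool_pos: [262.5, -539.5, 231.3]
tcp_rot: [-180.0, -0.0, 131.4]
ft_force: [0.1, -0.7, 0.3]
finger_gap: 50.3
grip_force: 0.0
```

Emit:
carry_out(
  commands=[
    {"jaw":0.05,"translation":[0.0135,0.0307,0],"spin":0},
    {"jaw":0.05,"translation":[0.0135,0.0307,0],"spin":0},
    {"jaw":0.05,"translation":[0.0135,0.0307,0],"spin":0},
    {"jaw":0.05,"translation":[0.0135,0.0307,0],"spin":0},
    {"jaw":0.05,"translation":[0.0135,0.0307,0],"spin":0},
    {"jaw":0.05,"translation":[0.0135,0.0307,0],"spin":0},
    {"jaw":0.05,"translation":[0.0135,0.0307,0],"spin":0},
    {"jaw":0.05,"translation":[0.0135,0.0307,0],"spin":0},
  ],
)

```text
time: 3.25
tool_pos: [376.3, -294.9, 231.5]
tcp_rot: [180.0, 0.0, 130.8]
ft_force: [1.5, -0.6, -0.0]
finger_gap: 49.3
grip_force: 0.0
```

Emit:
carry_out(
  commands=[
    {"jaw":0.05,"translation":[0.0135,0.0307,0],"spin":0},
    {"jaw":0.05,"translation":[0.0135,0.0307,0],"spin":0},
    {"jaw":0.05,"translation":[0.0135,0.0307,0],"spin":0},
    {"jaw":0.05,"translation":[0.0135,0.0307,0],"spin":0},
    {"jaw":0.05,"translation":[0.0135,0.0307,0],"spin":0},
    {"jaw":0.05,"translation":[0.0135,0.0307,0],"spin":0},
    {"jaw":0.05,"translation":[0.0135,0.0307,0],"spin":0},
    {"jaw":0.05,"translation":[0.0135,0.0307,0],"spin":0},
  ],
)

```text
time: 3.92
tool_pos: [489.9, -51.6, 231.6]
tcp_rot: [180.0, 0.0, 130.8]
ft_force: [0.3, -0.6, 0.1]
finger_gap: 50.0
grip_force: 0.0
```

Emit:
carry_out(
  commands=[
    {"jaw":0.05,"translation":[0.0135,0.0307,0],"spin":0},
    {"jaw":0.05,"translation":[0.0135,0.0307,0],"spin":0},
    {"jaw":0.05,"translation":[0.0135,0.0307,0],"spin":0},
    {"jaw":0.05,"translation":[0.0135,0.0307,0],"spin":0},
    {"jaw":0.05,"translation":[0.0135,0.0307,0],"spin":0},
    {"jaw":0.05,"translation":[0.0135,0.0307,0],"spin":0},
    {"jaw":0.05,"translation":[0.0135,0.0307,0],"spin":0},
    {"jaw":0.05,"translation":[0,0,0],"spin":0},
  ],
)

```text
time: 4.58
tool_pos: [589.5, 164.7, 230.5]
tcp_rot: [179.9, -0.1, 131.1]
ft_force: [1.2, -0.3, 0.6]
finger_gap: 50.0
grip_force: 0.0
```

Emit:
carry_out(
  commands=[
    {"jaw":0.05,"translation":[0.0076,0.0124,0],"spin":0},
    {"jaw":0.05,"translation":[0.0076,0.0124,0.01],"spin":0},
    {"jaw":0.05,"translation":[0,0,0.02],"spin":0},
    {"jaw":0.05,"translation":[0,0,0.025],"spin":0},
    {"jaw":0.05,"translation":[0,0,0.025],"spin":0},
    {"jaw":0.05,"translation":[0,0,0.02],"spin":0},
    {"jaw":0.05,"translation":[0,0,0],"spin":0},
    {"jaw":0.05,"translation":[0,0,0],"spin":0},
  ],
)

```text
time: 5.25
tool_pos: [596.2, 186.8, 130.3]
tcp_rot: [-179.9, -0.1, 131.1]
ft_force: [0.1, 0.2, 1.3]
finger_gap: 50.0
grip_force: 0.0
```

```bash
python3 - <<'E'
from h import *
s=r.snapshot("scene")
i=s["pixels"][160:270,190:340]; a=cv2.resize(i,None,fx=5,fy=5,interpolation=cv2.INTER_CUBIC)
cv2.imwrite("pics/s2.png",a)
E
```

```text
(no output)
```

View pics/s2.png

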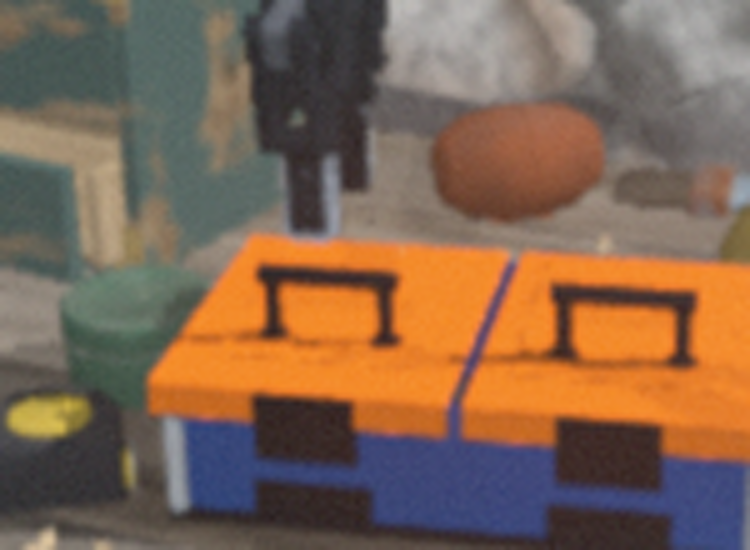

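Emit:
carry_out(
  commands=[
    {"jaw":0.05,"translation":[0.003,0.005,0],"spin":0},
    {"jaw":0.05,"translation":[0,0,0.008],"spin":0},
    {"jaw":0.05,"translation":[0,0,0.01],"spin":0},
    {"jaw":0.05,"translation":[0,0,0.01],"spin":0},
    {"jaw":0.05,"translation":[0,0,0.01],"spin":0},
    {"jaw":0.05,"translation":[0,0,0.005],"spin":0},
    {"jaw":0.05,"translation":[0,0,0],"spin":0},
    {"jaw":0.05,"translation":[0,0,0],"spin":0},
  ],
)

```text
time: 5.97
tool_pos: [598.5, 192.6, 87.4]
tcp_rot: [-179.9, -0.0, 131.2]
ft_force: [0.5, -0.1, -0.3]
finger_gap: 50.1
grip_force: 0.0
```

Emit:
carry_out(
  commands=[
    {"jaw":0.03,"translation":[0,0,0],"spin":0},
    {"jaw":0.025,"translation":[0,0,0],"spin":0},
    {"jaw":0.02,"translation":[0,0,0],"spin":0},
    {"jaw":0.018,"translation":[0,0,0],"spin":0},
    {"jaw":0.016,"translation":[0,0,0],"spin":0},
    {"jaw":0.014,"translation":[0,0,0],"spin":0},
    {"jaw":0.014,"translation":[0,0,0],"spin":0},
    {"jaw":0.014,"translation":[0,0,0],"spin":0},
  ],
)

```text
time: 6.63
tool_pos: [599.0, 192.8, 88.3]
tcp_rot: [180.0, 0.0, 131.2]
ft_force: [0.5, 0.3, 0.5]
finger_gap: 13.9
grip_force: 0.0
```

Emit:
carry_out(
  commands=[
    {"jaw":0.0,"translation":[0,0,0],"spin":0},
    {"jaw":0.0,"translation":[0,0,0],"spin":0},
    {"jaw":0.0,"translation":[0,0,0],"spin":0},
    {"jaw":0.0,"translation":[0,0,0],"spin":0},
    {"jaw":0.0,"translation":[0,0,0],"spin":0},
    {"jaw":0.0,"translation":[0,0,0],"spin":0},
    {"jaw":0.0,"translation":[0,0,0],"spin":0},
    {"jaw":0.0,"translation":[0,0,0],"spin":0},
  ],
  squeeze=40,
)

```text
time: 7.3
tool_pos: [597.7, 191.7, 88.2]
tcp_rot: [-179.8, -0.0, 131.2]
ft_force: [-8.4, -6.4, 6.7]
finger_gap: 7.6
grip_force: 39.2
```

Emit:
carry_out(
  commands=[
    {"jaw":0.0,"translation":[0,0,-0.0005],"spin":0},
    {"jaw":0.0,"translation":[0,0,-0.0005],"spin":0},
    {"jaw":0.0,"translation":[0,0,-0.0005],"spin":0},
    {"jaw":0.0,"translation":[0,0,-0.0005],"spin":0},
    {"jaw":0.0,"translation":[0,0,0],"spin":0},
    {"jaw":0.0,"translation":[0,0,0],"spin":0},
    {"jaw":0.0,"translation":[0,0,0],"spin":0},
    {"jaw":0.0,"translation":[0,0,0],"spin":0},
  ],
)

```text
time: 7.97
tool_pos: [598.0, 192.0, 89.6]
tcp_rot: [-179.8, -0.0, 131.2]
ft_force: [-3.8, -4.6, 1.5]
finger_gap: 7.5
grip_force: 39.0
```

Emit:
carry_out(
  commands=[
    {"jaw":0.0,"translation":[0,0,-0.0005],"spin":0},
    {"jaw":0.0,"translation":[0,0,-0.0005],"spin":0},
    {"jaw":0.0,"translation":[0,0,-0.0005],"spin":0},
    {"jaw":0.0,"translation":[0,0,-0.0005],"spin":0},
    {"jaw":0.0,"translation":[0,0,0],"spin":0},
    {"jaw":0.0,"translation":[0,0,0],"spin":0},
    {"jaw":0.0,"translation":[0,0,0],"spin":0},
    {"jaw":0.0,"translation":[0,0,0],"spin":0},
  ],
)

```text
time: 8.63
tool_pos: [598.0, 192.1, 90.2]
tcp_rot: [-179.8, -0.0, 131.2]
ft_force: [2.1, -5.2, -16.8]
finger_gap: 6.9
grip_force: 38.8
```

Emit:
carry_out(
  commands=[
    {"jaw":0.0,"translation":[0,0,0],"spin":0},
    {"jaw":0.0,"translation":[0,0,0],"spin":0},
    {"jaw":0.0,"translation":[0,0,0],"spin":0},
    {"jaw":0.0,"translation":[0,0,0],"spin":0},
    {"jaw":0.0,"translation":[0,0,0],"spin":0},
    {"jaw":0.0,"translation":[0,0,0],"spin":0},
    {"jaw":0.0,"translation":[0,0,0],"spin":0},
    {"jaw":0.0,"translation":[0,0,0],"spin":0},
  ],
)

```text
time: 9.3
tool_pos: [598.0, 192.1, 90.2]
tcp_rot: [-179.8, -0.0, 131.2]
ft_force: [2.4, -4.3, -16.6]
finger_gap: 7.2
grip_force: 38.8
```

```bash
python3 - <<'E'
from h import *
s=r.snapshot("scene");print(r.sense()["ft_force"])
i=s["pixels"][160:270,190:340]; a=cv2.resize(i,None,fx=5,fy=5,interpolation=cv2.INTER_CUBIC)
cv2.imwrite("pics/s3.png",a)
E
```

```text
[  3.27003464  -4.32194566 -15.81287787]
```

View pics/s3.png

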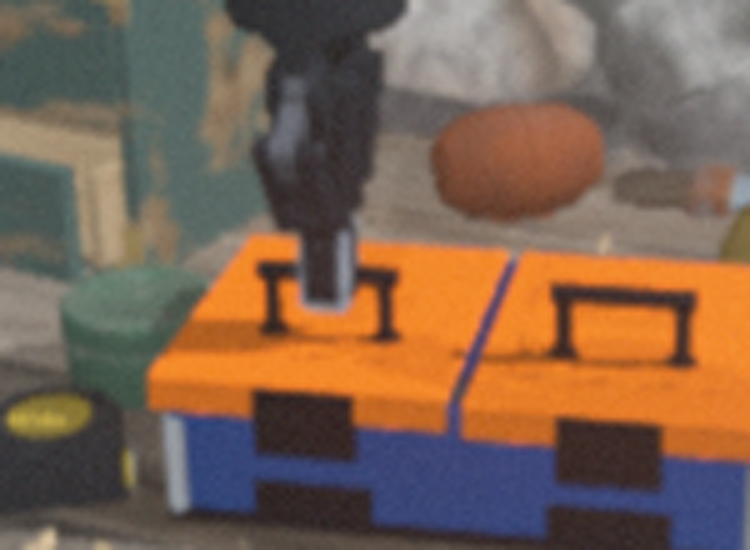

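Emit:
carry_out(
  commands=[
    {"jaw":0.0,"translation":[0,0,0.0008],"spin":0},
    {"jaw":0.0,"translation":[0,0,0.0008],"spin":0},
    {"jaw":0.0,"translation":[0,0,0.0008],"spin":0},
    {"jaw":0.0,"translation":[0,0,0.0004],"spin":0},
    {"jaw":0.0,"translation":[0,0,0],"spin":0},
    {"jaw":0.03,"translation":[0,0,0],"spin":0},
    {"jaw":0.05,"translation":[0,0,0],"spin":0},
    {"jaw":0.05,"translation":[0,0,0],"spin":0},
  ],
)

```text
time: 10.02
tool_pos: [600.2, 193.7, 91.0]
tcp_rot: [179.8, 0.0, 131.3]
ft_force: [0.7, 0.4, 0.2]
finger_gap: 43.0
grip_force: 0.0
```

Emit:
carry_out(
  commands=[
    {"jaw":0.05,"translation":[0,0,0],"spin":0},
    {"jaw":0.05,"translation":[0,0,0],"spin":0},
    {"jaw":0.05,"translation":[0,0,-0.005],"spin":0},
    {"jaw":0.05,"translation":[0,0,-0.01],"spin":0},
    {"jaw":0.05,"translation":[0,0,-0.015],"spin":0},
    {"jaw":0.05,"translation":[0,0,-0.015],"spin":0},
    {"jaw":0.05,"translation":[0,0,-0.005],"spin":0},
    {"jaw":0.05,"translation":[0,0,0],"spin":0},
  ],
)

```text
time: 10.68
tool_pos: [600.7, 193.2, 142.6]
tcp_rot: [179.8, 0.1, 131.3]
ft_force: [-0.1, -0.3, -0.7]
finger_gap: 50.2
grip_force: 0.0
```

Emit:
carry_out(
  commands=[
    {"jaw":0.05,"translation":[-0.01,0,0],"spin":0},
    {"jaw":0.05,"translation":[-0.02,0,0],"spin":0},
    {"jaw":0.05,"translation":[-0.025,0,0],"spin":0},
    {"jaw":0.05,"translation":[-0.025,0,0],"spin":0},
    {"jaw":0.05,"translation":[-0.025,0,0],"spin":0},
    {"jaw":0.05,"translation":[-0.02,0,0],"spin":0},
    {"jaw":0.05,"translation":[-0.002,0,0],"spin":0},
    {"jaw":0.05,"translation":[0,0,0],"spin":0},
  ],
)

```text
time: 11.35
tool_pos: [682.8, 95.6, 137.8]
tcp_rot: [-179.9, -0.1, 131.1]
ft_force: [-0.1, 0.5, -0.5]
finger_gap: 49.9
grip_force: 0.0
```

Emit:
carry_out(
  commands=[
    {"jaw":0.05,"translation":[0.002,0.001,0],"spin":0},
    {"jaw":0.05,"translation":[0,0,0.01],"spin":0},
    {"jaw":0.05,"translation":[0,0,0.014],"spin":0},
    {"jaw":0.05,"translation":[0,0,0.014],"spin":0},
    {"jaw":0.05,"translation":[0,0,0.01],"spin":0},
    {"jaw":0.05,"translation":[0,0,0.003],"spin":0},
    {"jaw":0.05,"translation":[0,0,0],"spin":0},
    {"jaw":0.05,"translation":[0,0,0],"spin":0},
  ],
)

```text
time: 12.02
tool_pos: [682.0, 99.6, 88.1]
tcp_rot: [-180.0, -0.0, 131.3]
ft_force: [-0.2, 1.2, 0.1]
finger_gap: 49.9
grip_force: 0.0
```

Emit:
carry_out(
  commands=[
    {"jaw":0.03,"translation":[0,0,0],"spin":0},
    {"jaw":0.025,"translation":[0,0,0],"spin":0},
    {"jaw":0.02,"translation":[0,0,0],"spin":0},
    {"jaw":0.018,"translation":[0,0,0],"spin":0},
    {"jaw":0.016,"translation":[0,0,0],"spin":0},
    {"jaw":0.014,"translation":[0,0,0],"spin":0},
    {"jaw":0.014,"translation":[0,0,0],"spin":0},
    {"jaw":0.014,"translation":[0,0,0],"spin":0},
  ],
)

```text
time: 12.68
tool_pos: [682.2, 99.5, 88.5]
tcp_rot: [180.0, 0.0, 131.3]
ft_force: [-0.2, 0.5, -0.4]
finger_gap: 14.3
grip_force: 0.0
```

Emit:
carry_out(
  commands=[
    {"jaw":0.0,"translation":[0,0,0],"spin":0},
    {"jaw":0.0,"translation":[0,0,0],"spin":0},
    {"jaw":0.0,"translation":[0,0,0],"spin":0},
    {"jaw":0.0,"translation":[0,0,0],"spin":0},
    {"jaw":0.0,"translation":[0,0,0],"spin":0},
    {"jaw":0.0,"translation":[0,0,0],"spin":0},
    {"jaw":0.0,"translation":[0,0,0],"spin":0},
    {"jaw":0.0,"translation":[0,0,0],"spin":0},
  ],
)

```text
time: 13.35
tool_pos: [680.7, 98.2, 88.4]
tcp_rot: [-179.8, -0.1, 131.2]
ft_force: [-9.2, -5.2, 6.4]
finger_gap: 7.4
grip_force: 39.1
```

Emit:
carry_out(
  commands=[
    {"jaw":0.0,"translation":[0,0,-0.0005],"spin":0},
    {"jaw":0.0,"translation":[0,0,-0.0005],"spin":0},
    {"jaw":0.0,"translation":[0,0,-0.0005],"spin":0},
    {"jaw":0.0,"translation":[0,0,-0.0005],"spin":0},
    {"jaw":0.0,"translation":[0,0,0],"spin":0},
    {"jaw":0.0,"translation":[0,0,0],"spin":0},
    {"jaw":0.0,"translation":[0,0,0],"spin":0},
    {"jaw":0.0,"translation":[0,0,0],"spin":0},
  ],
)

```text
time: 14.02
tool_pos: [680.9, 98.4, 89.7]
tcp_rot: [-179.8, -0.1, 131.2]
ft_force: [-4.9, -3.1, 0.1]
finger_gap: 7.3
grip_force: 39.1
```

Emit:
carry_out(
  commands=[
    {"jaw":0.0,"translation":[0,0,-0.0005],"spin":0},
    {"jaw":0.0,"translation":[0,0,-0.0005],"spin":0},
    {"jaw":0.0,"translation":[0,0,-0.0005],"spin":0},
    {"jaw":0.0,"translation":[0,0,-0.0005],"spin":0},
    {"jaw":0.0,"translation":[0,0,0],"spin":0},
    {"jaw":0.0,"translation":[0,0,0],"spin":0},
    {"jaw":0.0,"translation":[0,0,0],"spin":0},
    {"jaw":0.0,"translation":[0,0,0],"spin":0},
  ],
)

```text
time: 14.68
tool_pos: [680.9, 98.5, 90.2]
tcp_rot: [-179.8, -0.1, 131.2]
ft_force: [0.2, -5.6, -9.3]
finger_gap: 7.0
grip_force: 39.0
```

Emit:
carry_out(
  commands=[
    {"jaw":0.0,"translation":[0,0,-0.0004],"spin":0},
    {"jaw":0.0,"translation":[0,0,-0.0004],"spin":0},
    {"jaw":0.0,"translation":[0,0,0],"spin":0},
    {"jaw":0.0,"translation":[0,0,0],"spin":0},
    {"jaw":0.0,"translation":[0,0,0],"spin":0},
    {"jaw":0.0,"translation":[0,0,0],"spin":0},
    {"jaw":0.0,"translation":[0,0,0],"spin":0},
    {"jaw":0.0,"translation":[0,0,0],"spin":0},
  ],
)

```text
time: 15.35
tool_pos: [680.9, 98.6, 90.3]
tcp_rot: [-179.8, -0.1, 131.2]
ft_force: [2.6, -4.8, -13.6]
finger_gap: 7.4
grip_force: 38.8
```

Emit:
carry_out(
  commands=[
    {"jaw":0.0,"translation":[0,0,0.0008],"spin":0},
    {"jaw":0.0,"translation":[0,0,0.0008],"spin":0},
    {"jaw":0.0,"translation":[0,0,0.0008],"spin":0},
    {"jaw":0.0,"translation":[0,0,0.0008],"spin":0},
    {"jaw":0.0,"translation":[0,0,0.0004],"spin":0},
    {"jaw":0.0,"translation":[0,0,0],"spin":0},
    {"jaw":0.03,"translation":[0,0,0],"spin":0},
    {"jaw":0.05,"translation":[0,0,0],"spin":0},
  ],
)

```text
time: 16.02
tool_pos: [682.8, 99.9, 90.2]
tcp_rot: [179.9, 0.0, 131.3]
ft_force: [1.1, -0.1, -0.2]
finger_gap: 30.7
grip_force: 0.0
```

Emit:
carry_out(
  commands=[
    {"jaw":0.05,"translation":[0,0,0],"spin":0},
    {"jaw":0.05,"translation":[0,0,0],"spin":0},
    {"jaw":0.05,"translation":[0,0,-0.005],"spin":0},
    {"jaw":0.05,"translation":[0,0,-0.015],"spin":0},
    {"jaw":0.05,"translation":[0,0,-0.025],"spin":0},
    {"jaw":0.05,"translation":[0,0,-0.025],"spin":0},
    {"jaw":0.05,"translation":[0,0,-0.025],"spin":0},
    {"jaw":0.05,"translation":[0,0,-0.015],"spin":0},
  ],
)

```text
time: 16.68
tool_pos: [683.7, 99.8, 205.4]
tcp_rot: [179.7, 0.2, 131.3]
ft_force: [0.5, 0.2, 0.2]
finger_gap: 50.0
grip_force: 0.0
```

Emit:
carry_out(
  commands=[
    {"jaw":0.05,"translation":[0,0,0],"spin":0},
    {"jaw":0.05,"translation":[0,0,0],"spin":0},
    {"jaw":0.05,"translation":[0,0,0],"spin":0},
    {"jaw":0.05,"translation":[0,0,0],"spin":0},
    {"jaw":0.05,"translation":[0,0,0],"spin":0},
    {"jaw":0.05,"translation":[0,0,0],"spin":0},
    {"jaw":0.05,"translation":[0,0,0],"spin":0},
    {"jaw":0.05,"translation":[0,0,0],"spin":0},
  ],
)

```text
time: 17.35
tool_pos: [682.0, 99.5, 199.1]
tcp_rot: [-180.0, -0.0, 131.3]
ft_force: [-0.7, -0.0, 0.2]
finger_gap: 50.2
grip_force: 0.0
```

```bash
python3 - <<'E'
from h import *
s=r.snapshot("scene");print(r.sense()["ft_force"],r.sense()["tool_pos"])
i=s["pixels"][190:280,210:360]; cv2.imwrite("pics/s4.png",cv2.resize(i,None,fx=5,fy=5,interpolation=cv2.INTER_CUBIC))
E
```

```text
[-0.03414838  0.06484128  0.24591551] [682.06806494  99.50088587 199.34252729]
```

View pics/s4.png

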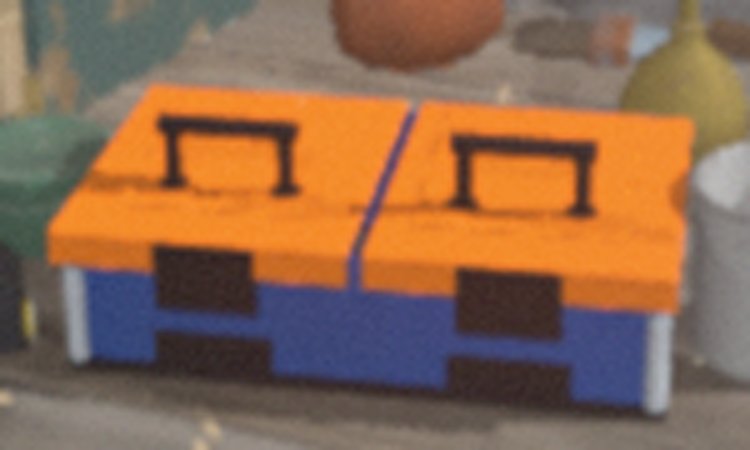

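The final picture matches the first one: both lids are flush, with the pulls at crop positions (229,127) and (525,147), and the mug, tin and tape measure have not moved.

```bash
python3 -c "
from bench import r
print(r.hand_in())"
```

```text
the job is handed in; nothing more can be done
None
```

The job is handed in, but no verdict came back: both lids were already caught and held against tugs of about 16 N (left, first) and 13 N (right), so neither needed pressing. Both are fully down, and the mug, tin and tape measure were not touched.

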